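# Hold a microscope stage plate in the checking square

## Robot

A 7-joint arm with a two-finger parallel gripper is mounted at the origin on the work surface. World frame = base frame: x ahead of the robot, y to its left, z up, the work surface at z = 0. Lengths are in m, angles in degrees, forces in N, time in s.
With the tool pointing down it reaches from about 0.425 to 0.875 m from the base axis. Payload 4.7 kg.
Tool frame: the origin (TCP) lies on the centre line of the jaws, within the pads' length; the fingertips stand 19 mm ahead of it and the grasp point (between the pads) is the TCP; z points along the fingers, y is the line along which they close (so a half turn about z gives the same grasp; the last joint's range is limited). The gripper opens to 87 mm and grips with 3 to 60 N. Pads are 19 mm wide; open, the fingers measure 117 mm over their backs; the gripper's body (75 mm by 190 mm) begins 51 mm behind the grasp point.
Start: joints at [-76.484, 18.392, -4.016, 83.108, 1.295, 78.541, -3.26], TCP at [0.143, 0.634, 0.242] pointing down, gripper open.
Joint ranges: [-163.93, 163.93], [-17.29, 119.83], [-79.2, 71.16], [3.27, 140.29], [-89.18, 269.18], [5.43, 117.66], [-154.24, 154.24]. Speed limits (degrees/s): [147.25, 147.25, 180, 180, 180, 180, 180].

## Interface

Orientations are given as [roll, pitch, yaw] about the fixed x, y, z axes, in that order (R = Rz(yaw) Ry(pitch) Rx(roll)).
In Python, from cell import env, imaging gives the robot as it stands.
- The arm moves only by the shell command python3 -m crank 'ROWS' [OPENING] [FORCE]. ROWS is JSON, a list of rows, each an object of numbers: "x", "y", "z": the shift along the tool's x, y, z in m; "turn": the turn about the tool's z in rad. In form: [{"x": .., "y": .., "z": .., "turn": ..}, ...]. A call has 1 to 12 rows; each row is the pose to reach, as a shift and turn from the pose commanded when the call began, along the tool's axes at that moment; what a row does not reach only later rows make up. A row lasts 1/8 s, in which the tool goes at most 62.5 mm and 10.7 degrees, less where a joint would pass 70% of its speed; a pose out of reach is approached as far as the arm can. A call with a gripper value outside its range is refused whole. OPENING is the finger opening in m, from 0 to 0.087, set as the call begins (- or left out, the last holds). The fingers move at their own pace and stop on an object; FORCE is the grip in N (left out, the last holds). Time passes only in rows, so rows that repeat a pose let the fingers close. It gives the time, the measured TCP pose, the force, the opening and the grip force at its end, in the units of the state.
- env.get_obs(): the state, without advancing time (a new reading comes with each control period).
- imaging.read_camera(name): name is "scene" or "top" or "wrist"; returns the picture (384x512x3 uint8, red, green, blue); there is no depth.
- imaging.get_calibration(name): a dict with "camera_matrix" (3x3 intrinsics, pixels), "k1" (the pictures are not rectified: a ray, as slopes to the right and down, at radius r is drawn at 1 + k1 r^2 times it, then the intrinsics apply), "position" and "attitude" of the camera in the world. Camera axes: x right, y up, looking along -z (the intrinsics and any distortion apply to the point x, -y, -z); pixel columns grow to the right and rows downward; lengths in m; the calibration is good to about 2 mm. A picture is of the moment at which its call begins: read the wrist's pose just before it. get_calibration takes no time and is no camera call; for the wrist camera it gives the pose at the moment of the call.
- env.sign_off(): hands the job in; it is judged then, once.
The state is a dict: "time_s": time; "qpos": joint angles; "joint_velocities": joint speeds; "effort": joint torques, N m; "tool_pos": TCP position; "tool_rot": TCP orientation; "force": force on the tool from outside, world axes, zero at the start; "wrist_torque": the same for the moment, N m; "grip_width": finger opening in m; "grasp_force": force on a finger pad.
Only numpy, scipy, OpenCV 4.12 (cv2) and the standard library are available. Lean on these libraries where they do the work, as an engineer would, in place of code of your own. Each camera call takes 0.05 s, during which the arm holds its last target. There are 200 camera calls.

## Task

Slide the black microscope stage plate straight up out of the wooden slotted rack, stand it on its bottom edge on the steel base of the checking square, near the middle of the blue fence's width, and press it diagonally into the corner so that its bottom edge lies flat on the base and its end edge lies flush against the fence, the plate upright and square to the fence. Finish while still holding it there, pressing it firmly against base and fence together so that its squareness can be checked; do not let go. Leave the other plates in the rack and the loose things on the table where they are.

Things in the scene. Friction and masses are not known exactly. Their poses are not given: they have to be found in the camera images.
- plate_center (a point): centre of the black microscope stage plate: loose metal plate, about 0.23 kg, upright in any one of the rack's three grooves. 8 mm thick along x, 110 mm long along y (level), 105 mm high along z (up). Its top 48 mm is solid and is the place to grip; below is a 40 x 24 mm window and, on the +x face, two flat clips 1 mm proud. Either end may go to the fence
- stage_plate: the same black plate; origin at the centre of its bottom edge, 52.5 mm below plate_center. At the start the bottom edge is 10 mm and the top edge 115 mm above the table, 47 mm higher than the tops of the other two plates
- rack: fixed wooden rack, 185 mm along x, 150 along y, 48 high; origin at the centre of its underside. Three upright grooves at x = -55, 0, +55 mm, open at the top, hold plates by their two ends: each 11 mm wide, floor 10 mm above the table, ends at y = +-59 mm. The grooved cheeks begin at y = +-47 mm; plates stand free between them
- white_plate: loose white plastic plate in another groove of the rack, 8 x 110 x 58 mm high, origin at the centre of its bottom edge; to be left alone
- blue_plate: loose blue plastic plate in another groove of the rack, 8 x 110 x 58 mm high, origin at the centre of its bottom edge; to be left alone
- corner (a point): inner corner of the fixed checking square, where the fence's face meets the base's top, mid-way along the fence's width, 20 mm above the table. y points level into the fence (normal to its face), x along the face, z up. Seated, the plate's centre is at x 0, y -55, z +52.5 mm in this frame, its y axis along this y either way round. Base and fence are rigid
- ledge: the steel base of the checking square, fixed: a slab 90 mm along x, 190 mm along y, its flat top 20 mm above the table, reaching from 20 mm behind the fence's face to 170 mm in front of it
- fence: the blue upright fence at the +y end of the base, fixed: 60 mm wide along x, 20 mm thick, 95 mm high above the base's top (115 mm above the table)
- objective: loose microscope objective standing on the table between rack and square, 26 mm across, 40 mm high; origin at the centre of its underside; to be left alone
- stain_bottle: loose amber bottle standing on the table between rack and square, 32 mm across, 70 mm high; origin at the centre of its underside; to be left alone
- petri_dish: loose closed petri dish, 90 mm across, 14 mm high, on the far part of the table; to be left alone
Mind the look-alikes: they are no part of the job. Leave any pink look-alike of the rack alone.

How it is judged (in metres and radians):
On the way:
1. the stage plate has been slid up out of its groove, clear of the rack's cheeks, still upright (z of plate_center in the frame of rack above 0.102 m and angle between plate_center's own z axis and vertical below 0.35 rad and contact force between stage_plate and the fingers above 1 N), for 0.1 s.
At the end, for the whole second after the job is handed in: Plate still held, pressed on the base with over 5 N and on the fence with over 3 N, upright within 2 degrees, square to the fence within 5, within 20 mm of the fence's middle, edges seated within 2.5 mm, at rest; other plates and loose things within 20 mm of their start (contact force between stage_plate and ledge above 5 N and contact force between stage_plate and fence above 3 N and contact force between stage_plate and the fingers above 2 N and angle between plate_center's own z axis and vertical below 0.035 rad and angle between the y axis of plate_center and the y axis of corner, either way round below 0.09 rad and x of plate_center in the frame of corner between -0.02 and 0.02 m and y of plate_center in the frame of corner between -0.058 and -0.052 m and z of plate_center in the frame of corner between 0.0495 and 0.055 m and linear speed of stage_plate below 0.02 m/s and distance of each of white_plate, blue_plate, objective, stain_bottle, petri_dish from where it was at the start of the episode below 0.02 m); the arm keeps its last pose, push and grip.
It fails at once if another plate or a loose thing on the table is displaced (distance of any of white_plate, blue_plate, objective, stain_bottle, petri_dish from where it was at the start of the episode above 0.03 m).
It also fails if it takes over 53 s, if anything falls off the work surface, if the arm or the gripper's body presses on something with over 40 N, if the wrist force passes 120 N, or if a joint passes its speed limit or range.

## Working session

There is one attempt and no reset: what is moved stays moved. The work goes in short steps, Python scripts to look and compute and a shell command to move; the robot and the scene stay as the last step left them, time stands still between calls to the robot, and variables do not carry over. Pictures are saved under pics/ and viewed, at most 10 in all, crops included, and the job is handed in when it is done.

```bash
mkdir -p pics; ls; python3 - <<'E'
from cell import env, imaging
import cv2
o=env.get_obs();print({k:o[k] for k in('time_s','tool_pos','tool_rot','force','grip_width')})
for n in('scene','top'):
    c=imaging.get_calibration(n);print(n,c)
    cv2.imwrite(f'pics/{n}0.png',imaging.read_camera(n)[:,:,::-1])
E
```

```text
pics
{'time_s': 0.0, 'tool_pos': array([0.14290844, 0.6335825 , 0.24045747]), 'tool_rot': array([-1.79890819e+02,  5.21128758e-03,  1.67294360e+02]), 'force': array([-0.55380927, -0.42692494,  0.36845803]), 'grip_width': 0.08688116008820361}
scene {'camera_matrix': array([[482.39197245,   0.        , 254.07689596],
       [  0.        , 482.39197245, 198.07576867],
       [  0.        ,   0.        ,   1.        ]]), 'k1': -0.05538315159557699, 'position': array([ 1.25297624, -0.32450768,  0.70558763]), 'attitude': array([ 5.14466617e+01, -3.90082113e-02,  6.28037103e+01])}
top {'camera_matrix': array([[493.0311338 ,   0.        , 261.47591547],
       [  0.        , 493.0311338 , 194.14172134],
       [  0.        ,   0.        ,   1.        ]]), 'k1': -0.01777334514260104, 'position': array([0.41798291, 0.03732666, 1.2187378 ]), 'attitude': array([  5.08438624,  -0.55917238, -89.33426506])}
```

View pics/top0.png

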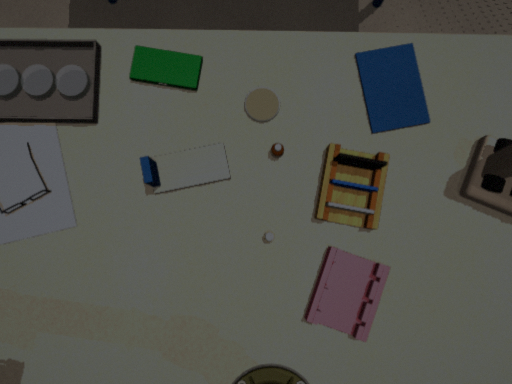

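View pics/scene0.png

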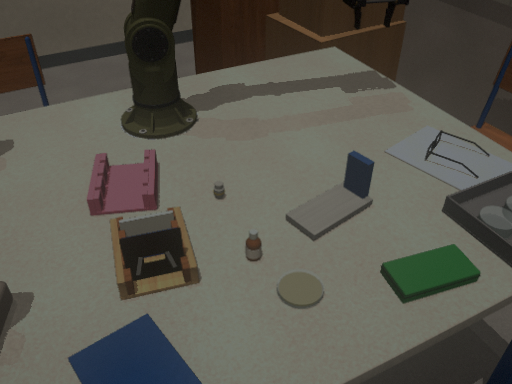

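The top view shows the black plate at pixel (360,161) in the rack's far groove. Blue (355,186) and white (350,208) are in the nearer grooves. The checking square is at (190,168), with its blue fence at the left end (150,170). The bottle (277,150) and objective (268,237) stand between rack and square, and the pink look-alike is at (347,293).

```bash
cat > h.py <<'E'
import numpy as np, cv2
from scipy.spatial.transform import Rotation as R
from cell import env, imaging
def ray(c,p):
    K=c['camera_matrix'];d=np.array([(p[0]-K[0,2])/K[0,0],(p[1]-K[1,2])/K[1,1]]);s=d.copy()
    for _ in range(8): s=d/(1+c['k1']*(s@s))
    return R.from_euler('xyz',c['attitude'],degrees=True).apply([s[0],-s[1],-1.])
def plane(c,p,z):
    r=ray(c,p);o=np.array(c['position']);return (o+r*(z-o[2])/r[2])
E
python3 - <<'E'
from h import *
im=cv2.imread('pics/top0.png');c=imaging.get_calibration('top')
h=cv2.cvtColor(im,cv2.COLOR_BGR2HSV);H,S,V=[h[:,:,i].astype(int) for i in range(3)]
def blob(name,m,box,z):
    x0,y0,x1,y1=box;k=np.zeros(m.shape,np.uint8);k[y0:y1,x0:x1]=m[y0:y1,x0:x1]
    n,l,st,_=cv2.connectedComponentsWithStats(k)
    i=1+np.argmax(st[1:,4]);pts=np.argwhere(l==i)[:,::-1].astype(np.float32)
    r=cv2.minAreaRect(pts);b=cv2.boxPoints(r)
    w=np.array([plane(c,q,z)[:2] for q in b])
    e=w[1]-w[0];f=w[2]-w[1]
    print(name,st[i,4],'px',np.round(b,1).tolist(),'\n  ctr',w.mean(0).round(4),'sides',np.linalg.norm(e).round(4),np.degrees(np.arctan2(e[1],e[0])).round(1),np.linalg.norm(f).round(4),np.degrees(np.arctan2(f[1],f[0])).round(1))
blob('black',V<40,(325,145,395,180),.115)
blob('bluepl',(H>100)&(H<130)&(S>120),(325,170,385,200),.068)
blob('rack',(H>8)&(H<32)&(S>110),(305,135,400,235),.048)
blob('fence',(H>100)&(H<130)&(S>100),(130,145,170,195),.115)
for p in ((277,146),(268,237)): print(p,plane(c,p,.05).round(3))
a=cv2.resize(im[130:240,125:255],None,fx=3,fy=3,interpolation=cv2.INTER_CUBIC);b=cv2.resize(im[130:240,300:400],None,fx=4,fy=4,interpolation=cv2.INTER_CUBIC)
b=b[:440];o=np.zeros((440,800,3),np.uint8);o[:330,:390]=a;o[:,400:800]=b
cv2.imwrite('pics/z.png',cv2.convertScaleAbs(o,alpha=1.6))
E
```

```text
black 558 px [[332.3999938964844, 160.3000030517578], [342.8999938964844, 138.0], [387.79998779296875, 159.10000610351562], [377.29998779296875, 181.5]] 
  ctr [ 0.5976 -0.195 ] sides 0.0572 -25.0 0.1125 -114.8
bluepl 228 px [[330.3999938964844, 184.1999969482422], [331.3999938964844, 178.8000030517578], [377.5, 187.0], [376.6000061035156, 192.3000030517578]] 
  ctr [ 0.5434 -0.1901] sides 0.0129 -10.0 0.1103 -99.3
rack 3532 px [[313.6000061035156, 218.39999389648438], [327.20001220703125, 142.3000030517578], [389.70001220703125, 153.39999389648438], [376.20001220703125, 229.5]] 
  ctr [ 0.5455 -0.1887] sides 0.1866 -10.0 0.1532 -99.4
fence 392 px [[139.3000030517578, 157.5], [153.5, 154.6999969482422], [159.5, 184.5], [145.3000030517578, 187.3000030517578]] 
  ctr [0.5656 0.2809] sides 0.0327 -77.8 0.0694 -167.1
(277, 146) [ 0.639 -0.009  0.05 ]
(268, 237) [0.421 0.011 0.05 ]
```

View pics/z.png

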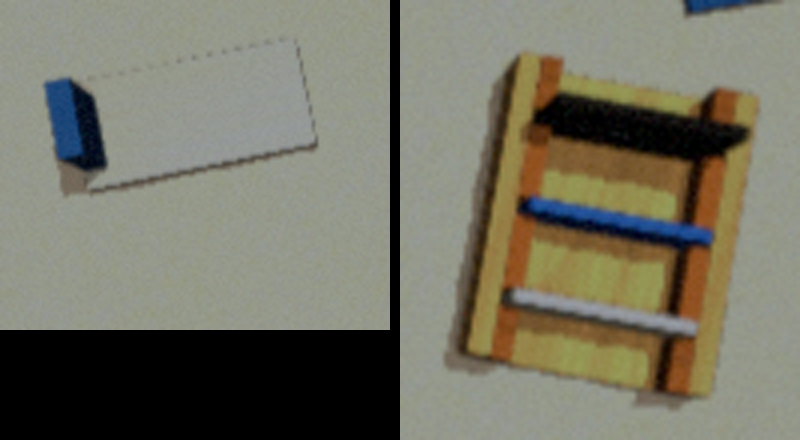

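The enlarged crop shows clear edges: the black plate's far top edge runs (341,153)–(387,162), the fence top has corners at (148,156), (152,182), (144,183) and (140,157), and the base's free end is at (224,143)–(230,179).

```bash
python3 - <<'E'
from h import *
c=imaging.get_calibration('top')
f=lambda p,z:plane(c,p,z)[:2]
ang=lambda e:np.degrees(np.arctan2(e[1],e[0])).round(1)
a,b=f((341.3,153.3),.115),f((387.3,162),.115)
print('black far top edge',a,b,np.linalg.norm(b-a),ang(b-a))
t=np.array([f(p,.115) for p in((148.3,156.3),(151.7,181.7),(144.3,182.7),(140,157.3))])
print('fence',t.round(4),'face mid',(t[0]+t[1])/2,ang(t[0]-t[1]),np.linalg.norm(t[0]-t[1]),np.linalg.norm(t[0]-t[3]))
l=np.array([f(p,.02) for p in((223.7,143.3),(230.3,178.7))]);print('ledge end',l.round(4),l.mean(0),ang(l[0]-l[1]),np.linalg.norm(l[0]-l[1]))
m=(f((155,193),.02));print('ledge near edge dir',ang(m-l[1]),np.linalg.norm(m-l[1]))
# scene cross-check of fence & plate tops: project predicted points
s=imaging.get_calibration('scene')
def proj(p):
    q=R.from_euler('xyz',s['attitude'],degrees=True).inv().apply(np.array(p)-s['position']);q=np.array([q[0],-q[1]])/-q[2]
    q=q*(1+s['k1']*(q@q));return (s['camera_matrix']@[*q,1])[:2].round(1)
for q in t: print(proj([*q,.115]))
E
```

```text
black far top edge [ 0.61161254 -0.15236107] [ 0.59309601 -0.25697318] 0.1062382001515904 -100.0
fence [[0.599  0.2845]
 [0.5413 0.275 ]
 [0.5389 0.2916]
 [0.5965 0.3032]] face mid [0.57015307 0.27974482] 9.4 0.058436732963225914 0.01884556121634331
ledge end [[0.6493 0.1214]
 [0.5617 0.1036]] [0.60552132 0.11246556] 11.5 0.08933590080026547
ledge near edge dir 101.6 0.18673557079918338
[366.1 163.9]
[346.8 151.9]
[352.1 149.6]
[372.2 161.1]
```

```bash
python3 -m crank '[{"x":-0.02,"y":-0.012,"z":0,"turn":0.04},{"x":-0.055,"y":-0.032,"z":0,"turn":0.1},{"x":-0.095,"y":-0.056,"z":0,"turn":0.17},{"x":-0.135,"y":-0.079,"z":0,"turn":0.25},{"x":-0.175,"y":-0.103,"z":0,"turn":0.33},{"x":-0.215,"y":-0.126,"z":0,"turn":0.41},{"x":-0.255,"y":-0.15,"z":0,"turn":0.49},{"x":-0.295,"y":-0.173,"z":0,"turn":0.57},{"x":-0.335,"y":-0.197,"z":0,"turn":0.65},{"x":-0.375,"y":-0.22,"z":0,"turn":0.7},{"x":-0.4,"y":-0.236,"z":0,"turn":0.74},{"x":-0.42,"y":-0.247,"z":0,"turn":0.76}]' 0.045
cat >> h.py <<'E'
def plan(x,y,z,tyaw):
    """shift in tool axes to world x,y,z with tool y axis at azimuth tyaw deg"""
    o=env.get_obs();Rt=R.from_euler('xyz',o['tool_rot'],degrees=True)
    d=Rt.inv().apply(np.array([x,y,z])-o['tool_pos']);ty=Rt.apply([0,1,0])
    t=(np.degrees(np.arctan2(ty[1],ty[0]))-tyaw+180)%360-180
    print('t',o['time_s'],'pos',o['tool_pos'].round(4),'rot',o['tool_rot'].round(2),'q',o['qpos'].round(0),'F',o['force'].round(1),'g',o['grip_width'].round(4),o['grasp_force'],'\nshift',d.round(4),'turn',np.radians(t).round(4))
E
python3 -c "
from h import *
plan(.5985,-.201,.2,-10)"
```

```text
time_s: 1.6
tool_pos: [0.4992, 0.2991, 0.2416]
tool_rot: [-180.0, -0.0, 123.6]
force: [1.1, -0.4, -0.3]
grip_width: 0.0446
grasp_force: 0.0Traceback (most recent call last):
  File "<string>", line 3, in <module>
    plan(.5985,-.201,.2,-10)
    ~~~~^^^^^^^^^^^^^^^^^^^^
  File "h.py", line 15, in plan
    print('t',o['time_s'],'pos',o['tool_pos'].round(4),'rot',o['tool_rot'].round(2),'q',o['qpos'].round(0),'F',o['force'].round(1),'g',o['grip_width'].round(4),o['grasp_force'],'\nshift',d.round(4),'turn',np.radians(t).round(4))
                                                                                                                                       ^^^^^^^^^^^^^^^^^^^^^
AttributeError: 'float' object has no attribute 'round'
```

```bash
sed -i "s/o\['grip_width'\].round(4)/round(o['grip_width'],4)/" h.py
python3 -c "
from h import *
plan(.5985,-.201,.2,-10)"
```

```text
t 1.6 pos [0.4992 0.2991 0.2416] rot [-1.7999e+02 -3.0000e-02  1.2359e+02] q [-49.  10.  18.  94.  -3.  77.   3.] F [ 1.1 -0.4 -0.3] g 0.0446 0.0 
shift [-0.4715 -0.1939  0.0414] turn 0.7607
```

```bash
python3 -m crank '[{"x":-0.02,"y":-0.008,"z":0,"turn":0.03},{"x":-0.06,"y":-0.025,"z":0,"turn":0.1},{"x":-0.11,"y":-0.045,"z":0,"turn":0.18},{"x":-0.16,"y":-0.066,"z":0,"turn":0.26},{"x":-0.21,"y":-0.086,"z":0,"turn":0.34},{"x":-0.26,"y":-0.107,"z":0,"turn":0.42},{"x":-0.31,"y":-0.128,"z":0,"turn":0.5},{"x":-0.36,"y":-0.148,"z":0,"turn":0.58},{"x":-0.41,"y":-0.169,"z":0,"turn":0.66},{"x":-0.445,"y":-0.183,"z":0,"turn":0.72},{"x":-0.465,"y":-0.191,"z":0.01,"turn":0.755},{"x":-0.4715,"y":-0.194,"z":0.02,"turn":0.761}]'
python3 -m crank '[{},{}]' || python3 -m crank '[{"x":0,"y":0,"z":0,"turn":0},{"x":0,"y":0,"z":0,"turn":0}]'
python3 -c "
from h import *
plan(.5985,-.201,.09,-10)
c=imaging.get_calibration('wrist');print(c)
cv2.imwrite('pics/w1.png',imaging.read_camera('wrist')[:,:,::-1])"
```

```text
time_s: 3.1
tool_pos: [0.5981, -0.2004, 0.2206]
tool_rot: [-179.9, -0.0, 80.0]
force: [-0.8, 0.5, -0.4]
grip_width: 0.0449
grasp_force: 0.0
time_s: 3.35
tool_pos: [0.5993, -0.197, 0.2214]
tool_rot: [-180.0, -0.1, 80.3]
force: [-0.1, 0.7, 0.1]
grip_width: 0.0448
grasp_force: 0.0
t 3.35 pos [ 0.5993 -0.197   0.2214] rot [-1.7997e+02 -7.0000e-02  8.0310e+01] q [-16.  20.  41.  89. -13.  76.  16.] F [-0.1  0.7  0.1] g 0.0448 0.0 
shift [-0.0042 -0.      0.1314] turn 0.0053
{'camera_matrix': array([[314.88147146,   0.        , 254.48077223],
       [  0.        , 314.88147146, 192.39828384],
       [  0.        ,   0.        ,   1.        ]]), 'k1': -0.057123386740743125, 'position': array([ 0.61330215, -0.11668997,  0.36508651]), 'attitude': array([-17.49002638,   0.01900144,  -9.68803779])}invalid input
```

View pics/w1.png

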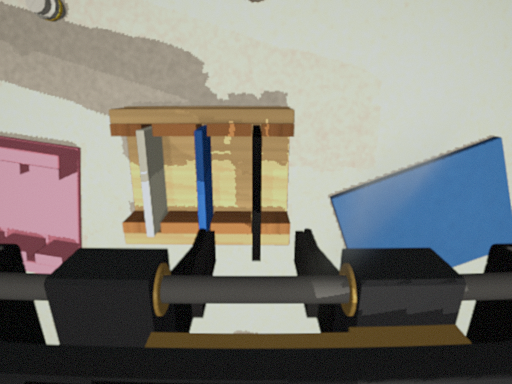

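The wrist view shows the black plate's top edge at column 256, rows 126–259, centred between the fingers. I'll cast those ends to z=0.115.

```bash
python3 - <<'E'
from h import *
c=imaging.get_calibration('wrist')
im=cv2.imread('pics/w1.png');g=im.max(2)
for r in (140,160,180,200,220,240,250):
    row=np.where(g[r,235:280]<60)[0]+235;print(r,row.min(),row.max(),end=' | ')
col=np.where(g[100:280,256]<50)[0]+100;print(col.min(),col.max())
a,b=plane(c,(256.8,col.min()),.115),plane(c,(256.3,260),.115);print(a,b,(a+b)/2,np.linalg.norm(a-b))
e=a-b;print(np.degrees(np.arctan2(e[1],e[0])))
m=(a+b)/2;plan(m[0],m[1],.09,-10)
E
```

```text
140 253 260 | 160 253 260 | 180 253 260 | 200 253 259 | 220 252 260 | 240 253 259 | 250 253 259 | 126 278
[ 0.61113862 -0.14118194  0.115     ] [ 0.59107038 -0.25759496  0.115     ] [ 0.6011045  -0.19938845  0.115     ] 0.11813012214135205
80.21900883561882
t 3.4 pos [ 0.5994 -0.1972  0.2217] rot [ 1.7999e+02 -6.0000e-02  8.0300e+01] q [-16.  20.  41.  89. -13.  76.  16.] F [ 0.4  0.1 -0.2] g 0.0449 0.0 
shift [-0.002   0.002   0.1317] turn 0.0053
```

```bash
python3 -m crank '[{"x":-0.002,"y":0.0015,"z":0.012,"turn":0.004},{"x":-0.002,"y":0.0015,"z":0.03,"turn":0.004},{"x":-0.002,"y":0.0015,"z":0.05,"turn":0.004},{"x":-0.002,"y":0.0015,"z":0.07,"turn":0.004},{"x":-0.002,"y":0.0015,"z":0.09,"turn":0.004},{"x":-0.002,"y":0.0015,"z":0.108,"turn":0.004},{"x":-0.002,"y":0.0015,"z":0.122,"turn":0.004},{"x":-0.002,"y":0.0015,"z":0.131,"turn":0.004},{"x":-0.002,"y":0.0015,"z":0.131,"turn":0.004},{"x":-0.002,"y":0.0015,"z":0.131,"turn":0.004}]' && python3 -m crank '[{"x":0,"y":0,"z":0,"turn":0},{"x":0,"y":0,"z":0,"turn":0},{"x":0,"y":0,"z":0,"turn":0},{"x":0,"y":0,"z":0,"turn":0},{"x":0,"y":0,"z":0,"turn":0},{"x":0,"y":0,"z":0,"turn":0}]' 0 20
```

```text
time_s: 4.65
tool_pos: [0.6007, -0.2015, 0.0912]
tool_rot: [179.9, 0.0, 79.9]
force: [-0.2, -0.3, -0.7]
grip_width: 0.045
grasp_force: 0.0
time_s: 5.4
tool_pos: [0.6002, -0.2013, 0.0906]
tool_rot: [180.0, -0.0, 79.9]
force: [-0.5, 0.7, -0.7]
grip_width: 0.0078
grasp_force: 20.0
```

```bash
python3 -m crank '[{"x":0,"y":0,"z":0,"turn":0},{"x":0,"y":0,"z":-0.003,"turn":0},{"x":0,"y":0,"z":-0.01,"turn":0},{"x":0,"y":0,"z":-0.02,"turn":0},{"x":0,"y":0,"z":-0.03,"turn":0},{"x":0,"y":0,"z":-0.042,"turn":0},{"x":0,"y":0,"z":-0.056,"turn":0},{"x":0,"y":0,"z":-0.07,"turn":0},{"x":0,"y":0,"z":-0.084,"turn":0},{"x":0,"y":0,"z":-0.094,"turn":0},{"x":0,"y":0,"z":-0.1,"turn":0},{"x":0,"y":0,"z":-0.1,"turn":0}]' 0 55
python3 -c "
from h import *
# seat centre (.582,.225); stop 30 mm short of the fence
plan(.582+.198*.03,.225-.98*.03,.19,11.4)
cv2.imwrite('pics/s2.png',imaging.read_camera('scene')[:,:,::-1])"
```

```text
time_s: 6.9
tool_pos: [0.6003, -0.2013, 0.1909]
tool_rot: [180.0, -0.0, 79.9]
force: [0.0, 0.0, -2.0]
grip_width: 0.0077
grasp_force: 55.0
t 6.9 pos [ 0.6003 -0.2013  0.1909] rot [ 1.7997e+02 -1.0000e-02  7.9920e+01] q [-16.  21.  40.  91. -14.  73.  17.] F [ 0.  0. -2.] g 0.0077 54.99955893494189 
shift [ 0.3886 -0.0817  0.0009] turn -0.3749
```

View pics/s2.png

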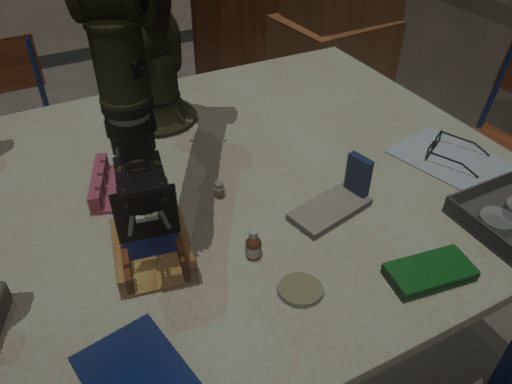

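The plate is held clear above the rack at about (145,215), and the other items haven't moved. Next is the carry to the square.

```bash
python3 -m crank '[{"x":0.01,"y":-0.002,"z":0,"turn":-0.01},{"x":0.035,"y":-0.007,"z":0,"turn":-0.035},{"x":0.072,"y":-0.015,"z":0,"turn":-0.07},{"x":0.114,"y":-0.024,"z":0,"turn":-0.11},{"x":0.158,"y":-0.033,"z":0,"turn":-0.152},{"x":0.202,"y":-0.042,"z":0,"turn":-0.195},{"x":0.246,"y":-0.052,"z":0,"turn":-0.237},{"x":0.29,"y":-0.061,"z":0,"turn":-0.28},{"x":0.33,"y":-0.069,"z":0,"turn":-0.318},{"x":0.36,"y":-0.076,"z":0,"turn":-0.347},{"x":0.38,"y":-0.08,"z":0,"turn":-0.367},{"x":0.389,"y":-0.082,"z":0,"turn":-0.375}]'
python3 -m crank '[{"x":0,"y":0,"z":0,"turn":0},{"x":0,"y":0,"z":0,"turn":0},{"x":0,"y":0,"z":0,"turn":0}]'
python3 -c "
from h import *
plan(.582+.198*.03,.225-.98*.03,.104,11.4)
c=imaging.get_calibration('wrist');print(c)
a=imaging.read_camera('wrist')[:,:,::-1];b=imaging.read_camera('scene')[:,:,::-1]
cv2.imwrite('pics/w3.png',a);cv2.imwrite('pics/s3.png',b)
cv2.imwrite('pics/3.png',np.hstack([cv2.resize(a,(400,300)),cv2.resize(b[80:260,220:460],(400,300))]))"
```

```text
time_s: 8.45
tool_pos: [0.5874, 0.1968, 0.1904]
tool_rot: [-180.0, 0.0, 101.5]
force: [0.4, -0.6, -1.4]
grip_width: 0.0076
grasp_force: 55.0
time_s: 8.82
tool_pos: [0.5879, 0.1945, 0.1907]
tool_rot: [180.0, 0.0, 101.3]
force: [-1.3, 0.3, -2.1]
grip_width: 0.0077
grasp_force: 55.0
t 8.825 pos [0.5879 0.1945 0.1907] rot [1.7999e+02 2.0000e-02 1.0127e+02] q [-43.  17.  27.  93.  -8.  72.  -3.] F [-1.3  0.3 -2.1] g 0.0077 54.99956527724862 
shift [0.001  0.0003 0.0867] turn -0.0022
{'camera_matrix': array([[314.88147146,   0.        , 254.48077223],
       [  0.        , 314.88147146, 192.39828384],
       [  0.        ,   0.        ,   1.        ]]), 'k1': -0.057123386740743125, 'position': array([0.57150137, 0.2747123 , 0.33428442]), 'attitude': array([-1.75835916e+01, -1.64576645e-02,  1.12823783e+01])}
```

View pics/3.png

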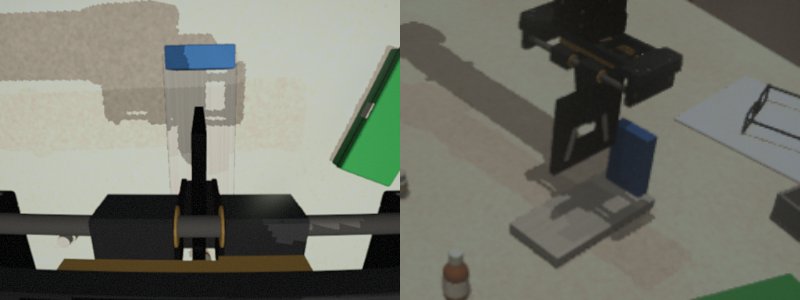

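The wrist view has the plate (column ~199) centred on the fence (columns 165–235) and square to it. The scene crop shows it upright above the base. Now I'll lower it to just above the base.

```bash
python3 -m crank '[{"x":0,"y":0,"z":0.008,"turn":0},{"x":0,"y":0,"z":0.022,"turn":0},{"x":0,"y":0,"z":0.038,"turn":0},{"x":0,"y":0,"z":0.054,"turn":0},{"x":0,"y":0,"z":0.068,"turn":0},{"x":0,"y":0,"z":0.078,"turn":0},{"x":0,"y":0,"z":0.084,"turn":0},{"x":0,"y":0,"z":0.085,"turn":0},{"x":0,"y":0,"z":0.085,"turn":0}]' - 60
python3 -m crank '[{"x":0.005,"y":0,"z":0,"turn":0},{"x":0.01,"y":0,"z":0,"turn":0},{"x":0.015,"y":0,"z":0,"turn":0},{"x":0.018,"y":0,"z":0,"turn":0},{"x":0.02,"y":0,"z":0,"turn":0},{"x":0.022,"y":0,"z":0,"turn":0},{"x":0.022,"y":0,"z":0,"turn":0},{"x":0.022,"y":0,"z":0,"turn":0}]'
python3 -m crank '[{"x":0,"y":0,"z":0.001,"turn":0},{"x":0,"y":0,"z":0.002,"turn":0},{"x":0,"y":0,"z":0.003,"turn":0},{"x":0,"y":0,"z":0.003,"turn":0},{"x":0,"y":0,"z":0.003,"turn":0}]'
```

```text
time_s: 10.05
tool_pos: [0.5879, 0.1962, 0.106]
tool_rot: [179.9, -0.0, 101.4]
force: [0.0, 0.7, -1.2]
grip_width: 0.0081
grasp_force: 60.0
time_s: 11.05
tool_pos: [0.5832, 0.2174, 0.1056]
tool_rot: [180.0, 0.0, 101.4]
force: [-0.7, -0.4, -2.7]
grip_width: 0.0074
grasp_force: 60.0
time_s: 11.68
tool_pos: [0.5832, 0.2176, 0.1026]
tool_rot: [180.0, -0.0, 101.4]
force: [0.3, 0.2, -2.0]
grip_width: 0.0078
grasp_force: 60.0
```

```bash
python3 -m crank '[{"x":0,"y":0,"z":0.001,"turn":0},{"x":0,"y":0,"z":0.0015,"turn":0},{"x":0,"y":0,"z":0.0015,"turn":0},{"x":0,"y":0,"z":0.0015,"turn":0}]'
python3 -m crank '[{"x":0,"y":0,"z":0.0005,"turn":0},{"x":0,"y":0,"z":0.001,"turn":0},{"x":0,"y":0,"z":0.001,"turn":0},{"x":0,"y":0,"z":0.001,"turn":0}]'
```

```text
time_s: 12.18
tool_pos: [0.5832, 0.2176, 0.1011]
tool_rot: [180.0, -0.0, 101.4]
force: [-0.1, -0.2, -1.7]
grip_width: 0.0075
grasp_force: 60.0
time_s: 12.68
tool_pos: [0.5833, 0.2177, 0.1006]
tool_rot: [180.0, -0.0, 101.4]
force: [-0.5, -0.8, 3.7]
grip_width: 0.0079
grasp_force: 60.0
```

```bash
python3 -m crank '[{"x":0.001,"y":0,"z":0,"turn":0},{"x":0.002,"y":0,"z":0,"turn":0},{"x":0.003,"y":0,"z":0,"turn":0},{"x":0.004,"y":0,"z":0,"turn":0},{"x":0.004,"y":0,"z":0,"turn":0},{"x":0.004,"y":0,"z":0,"turn":0}]'
python3 -m crank '[{"x":0.001,"y":0,"z":0,"turn":0},{"x":0.002,"y":0,"z":0,"turn":0},{"x":0.002,"y":0,"z":0,"turn":0},{"x":0.002,"y":0,"z":0,"turn":0}]'
```

```text
time_s: 13.42
tool_pos: [0.5834, 0.221, 0.1006]
tool_rot: [179.9, 0.0, 101.4]
force: [0.7, -3.0, 4.8]
grip_width: 0.0076
grasp_force: 60.0
time_s: 13.92
tool_pos: [0.5829, 0.2236, 0.1005]
tool_rot: [179.9, -0.0, 101.4]
force: [0.6, -3.2, 5.8]
grip_width: 0.0077
grasp_force: 60.0
```

```bash
python3 -m crank '[{"x":0.001,"y":0,"z":0,"turn":0},{"x":0.0015,"y":0,"z":0,"turn":0},{"x":0.0015,"y":0,"z":0,"turn":0},{"x":0.0015,"y":0,"z":0,"turn":0}]'
python3 -m crank '[{"x":0.001,"y":0,"z":0,"turn":0},{"x":0.0015,"y":0,"z":0,"turn":0},{"x":0.0015,"y":0,"z":0,"turn":0},{"x":0.0015,"y":0,"z":0,"turn":0}]'
```

```text
time_s: 14.42
tool_pos: [0.5825, 0.2249, 0.1005]
tool_rot: [179.9, 0.0, 101.4]
force: [1.1, -3.5, 4.5]
grip_width: 0.0078
grasp_force: 60.0
time_s: 14.92
tool_pos: [0.5822, 0.2263, 0.1005]
tool_rot: [179.9, 0.0, 101.4]
force: [0.3, -3.3, 5.6]
grip_width: 0.0075
grasp_force: 60.0
```

```bash
python3 -m crank '[{"x":0.001,"y":0,"z":0,"turn":0},{"x":0.0015,"y":0,"z":0,"turn":0},{"x":0.0015,"y":0,"z":0,"turn":0},{"x":0.0015,"y":0,"z":0,"turn":0}]'
python3 -m crank '[{"x":0.001,"y":0,"z":0,"turn":0},{"x":0.0015,"y":0,"z":0,"turn":0},{"x":0.0015,"y":0,"z":0,"turn":0},{"x":0.0015,"y":0,"z":0,"turn":0}]'
python3 - <<'E'
from h import *
b=imaging.read_camera('scene')[:,:,::-1];a=imaging.read_camera('wrist')[:,:,::-1]
cv2.imwrite('pics/4.png',np.hstack([cv2.resize(a[:300],(400,300)),cv2.resize(b[110:245,270:410],(400,386))[:300]]))
E
```

```text
time_s: 15.42
tool_pos: [0.5822, 0.2263, 0.1006]
tool_rot: [179.9, 0.1, 101.3]
force: [0.3, -5.5, 6.1]
grip_width: 0.0079
grasp_force: 60.0
time_s: 15.92
tool_pos: [0.5822, 0.2263, 0.1006]
tool_rot: [179.9, 0.2, 101.3]
force: [2.2, -8.5, 6.0]
grip_width: 0.0077
grasp_force: 60.0
```

View pics/4.png

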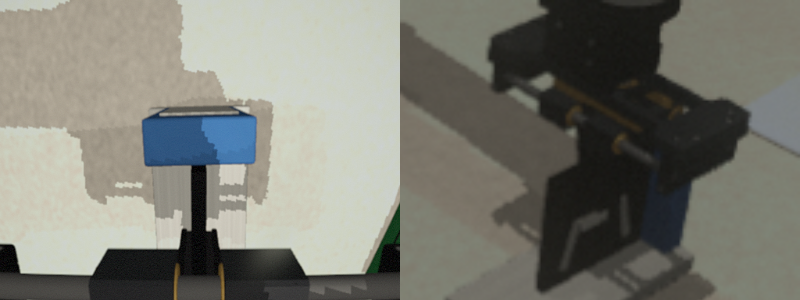

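The plate has met the fence: motion stopped at y=0.2263 and Fy is rising. It looks centred at column 199 between 143 and 256, and upright. Next I press harder, diagonally.

```bash
python3 -m crank '[{"x":0.0005,"y":0,"z":0.0003,"turn":0},{"x":0.001,"y":0,"z":0.0006,"turn":0},{"x":0.0015,"y":0,"z":0.0009,"turn":0},{"x":0.002,"y":0,"z":0.0012,"turn":0},{"x":0.0025,"y":0,"z":0.0012,"turn":0},{"x":0.003,"y":0,"z":0.0012,"turn":0},{"x":0.003,"y":0,"z":0.0012,"turn":0},{"x":0.003,"y":0,"z":0.0012,"turn":0}]'
python3 -c "
from h import *
o=env.get_obs();print(o['wrist_torque'],o['tool_rot'])"
```

```text
time_s: 17.02
tool_pos: [0.5822, 0.2264, 0.1006]
tool_rot: [179.9, 0.3, 101.2]
force: [-0.7, -14.1, 13.1]
grip_width: 0.0079
grasp_force: 60.0
[-2.34221334  0.29638779  0.18271677] [179.94224029   0.32464629 101.15683898]
```

```bash
python3 -m crank '[{"x":0,"y":0,"z":0,"turn":0},{"x":0,"y":0,"z":0,"turn":0},{"x":0,"y":0,"z":0,"turn":0},{"x":0,"y":0,"z":0,"turn":0}]'
python3 -c "
from h import *
b=imaging.read_camera('scene')[:,:,::-1]
cv2.imwrite('pics/5.png',cv2.resize(cv2.convertScaleAbs(b[150:245,290:410],alpha=2),(720,570),interpolation=cv2.INTER_CUBIC))"
```

```text
time_s: 17.52
tool_pos: [0.5822, 0.2264, 0.1006]
tool_rot: [179.9, 0.3, 101.2]
force: [-0.4, -14.7, 14.3]
grip_width: 0.0073
grasp_force: 60.0
```

View pics/5.png

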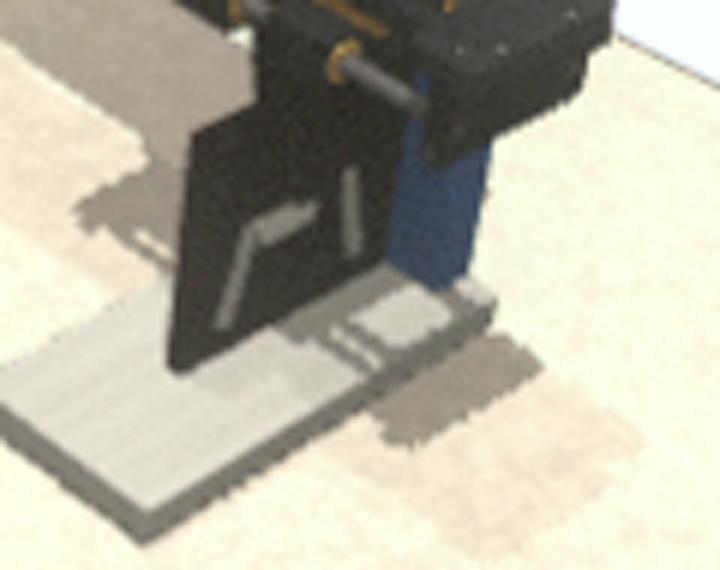

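The plate's bottom edge runs from (178,370) to (388,265), flat on the base, and its end is flush with the fence. Forces are steady, so I'm handing in.

```bash
python3 -c "
from cell import env
print(env.sign_off())"
```

```text
the job is handed in; nothing more can be done
None
```

I handed the job in at about 17.6 s with the black plate still gripped at 60 N, standing upright and centred in the corner, with the wrist reading about 14 N each toward base and fence; sign-off returned no verdict.

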